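Click the length stop into its notch and slide the blank up to it

ROBOT

A 7-joint arm with a two-finger parallel gripper is mounted at the origin on the work surface. World frame = base frame: x ahead of the robot, y to its left, z up, the work surface at z = 0. Lengths are in mm, angles in rad, forces in N, time in s.
With the tool pointing down it reaches from about 350 to 900 mm from the base axis. Payload 8.1 kg.
Tool frame: the origin (TCP) lies at the very end of the fingers, on their centre line; the grasp point (between the pads) lies 19 mm behind it; z points along the fingers, y is the direction in which the jaws open and shut (so a half turn about z gives the same grasp; the last joint's range is limited). The gripper opens to 92 mm and grips with 3 to 60 N. Pads are 19 mm wide; open, the fingers measure 130 mm over their backs; the gripper's body (75 mm by 190 mm) begins 47 mm behind the grasp point.
Start: joints at [-1.375, 0.434, 0.025, 1.573, -0.012, 1.134, -0.075], TCP at [184.011, 597.312, 226.742] pointing down, gripper open.
Joint ranges: [-2.62, 2.62], [-0.44, 2.09], [-1.27, 1.32], [0.08, 2.57], [-1.32, 4.46], [0.12, 2], [-2.74, 2.74]. Speed limits (rad/s): [2.22, 2.22, 3.01, 3.01, 3.14, 3.14, 3.14].

INTERFACE

Orientations are given as [roll, pitch, yaw] about the fixed x, y, z axes, in that order (R = Rz(yaw) Ry(pitch) Rx(roll)).
In Python, from workcell import * gives the robot as it stands.
- The arm moves only by the shell command python3 -m jog 'ROWS' [OPENING] [FORCE]. ROWS is JSON, a list of rows, each a list of 2 entries, a list of its own where there are three numbers: the shift along the tool's x, y, z in mm, then the turn, a rotation vector about the tool's x, y, z in degrees. A call has 1 to 20 rows; each row is the pose to reach, as a shift and turn from the pose commanded when the call began, along the tool's axes at that moment; what a row does not reach only later rows make up. A row lasts 1/10 s, in which the tool goes at most 50 mm and 8.59 degrees, less where a joint would pass 70% of its speed; a pose out of reach is approached as far as the arm can. A call with a gripper value outside its range is refused whole. OPENING is the opening, from 0 (shut) to 1 (fully open), set as the call begins (- or left out, the last holds). The fingers move at their own pace and stop on an object; FORCE is the grip in N (left out, the last holds). Time passes only in rows, so rows that repeat a pose let the fingers close. It gives the time, the measured TCP pose, the force and the opening at its end, in the units of the state.
- state(): the state, without advancing time (a new reading comes with each control period).
- camera(name): name is "scene" or "side" or "wrist"; returns (picture, depth): 480x640x3 uint8, red, green, blue; 480x640 float32, mm along the optical axis (not along the pixel's ray), 0 where there is no reading.
- camera_info(name): a dict with "K" (3x3 intrinsics, pixels), "rvec" (rotation vector, rad) and "tvec" (3), from world to camera coordinates, as OpenCV has them; the wrist camera has in their place "tool_from_camera" (4x4, takes a point from camera to tool coordinates, whose origin is the TCP and whose axes are the flange's). Camera axes: x right, y down, z forward; pixel columns grow to the right and rows downward; lengths in mm; the calibration is good to about 2 mm. A picture is of the moment at which its call begins: read the wrist's pose just before it. camera_info takes no time and is no camera call.
- close_job(): hands the job in, once; it reports no verdict.
The state is a dict: "time_s": time; "qpos": joint angles; "qvel": joint speeds; "joint_efforts": joint torques, N m; "eef_pos": TCP position; "tcp_rot": TCP orientation; "wrist_force": force on the tool from outside, world axes, zero at the start; "wrist_torque": the same for the moment, N m; "gripper_width": opening from 0.0 (shut) to 1.0 (fully open).
Only numpy, scipy, OpenCV 4.12 (cv2) and the standard library are available. Lean on these libraries where they do the work, as an engineer would, in place of code of your own. Each camera call takes 0.05 s, during which the arm holds its last target.

TASK

Push the red stop along its aluminium rail until its sprung plunger clicks down into the notch of the yellow block, and leave it seated there. Then push the wooden blank along its trough until its end rests against the red stop plate, without knocking the stop out of the notch. Only push, with the fingertips: do not lift the blank or pull up the plunger knob, and leave the glue bottle, bowl and gouge where they are.

Things in the scene. Friction and masses are not known exactly. Their poses are not given: they have to be found in the camera images.
- jig: Fixed length-stop jig: green-painted board 160 x 500 x 18 mm (local x from -85 to +75, y from -250 to +250). Origin: on the table under the board; local y runs along the rail, z up. On the board, all 500 mm long: dark wooden lip at x -74 to -62, top at z 30; open-ended trough between lip and rail, x -62 to -13, floor at z 18; square aluminium rail at x -13 to +27, top at z 58.
- notch: Fixed yellow block 27 x 72 mm behind the rail (jig x = +43), with two brass bumps across its top that have the notch between them, and a 22 degree ramp outside each bump. Origin: middle of the block's underside (jig z = 18), directly under the middle of the notch; axes as the jig's. Bumps at local y = +9 and -9, their tops 32 mm above the origin; ramps end at y = +33 and -33.
- stop (a joint): Travel of the red stop along the rail (m), 0 to 0.36, growing towards the jig's -y; the stop stands at jig y = 0.20 - value. It starts near the +y end, on the +y side of the yellow block. It slides freely at about 2 N; riding up the ramp takes about 6 to 9 N; then it snaps forward into the notch and resists with about 12 to 13 N before it would climb out, on either side. In the notch it centres itself.
- pin (a joint): Height of the sprung plunger (m): 0 off the block, rising to about 0.008 on top of a bump, about 0.0035 when dropped into the notch. Pulling the knob would raise it further, to 0.015.
- stop_mid (a point): Point of the red stop on the plunger's axis, level with the stop's top (jig z = 88 mm). The stop is seated when this point is directly over the origin of the yellow block. Axes as the jig's. The round black knob (18 mm dia.) of the plunger stands here, its top at jig z = 103 to 111 mm.
- stop_push (a point): Centre of the stop's flat +y face, the one to push on: above the rail, 46 mm wide (jig x -16 to +30), 28 mm tall (jig z 60 to 88), 22 mm from the stop's middle in +y. Axes as the jig's.
- stop_face (a point): Centre of the -y face of the stop's red plate that hangs in the trough (43 mm wide, jig z 21 to 88), 22 mm from the stop's middle in -y; the blank is to meet it here (jig x = -37.5, z = 40.5). Axes as the jig's.
- blank: Loose pale wooden turning blank 45 x 100 x 45 mm, 0.1 to 0.23 kg, lying in the trough with 2 mm to spare on each side, near the jig's -y end. Origin: centre of its underside; local y along its length, z up.
- blank_end (a point): Centre of the blank's +y end face, which must meet the stop plate. Axes as the blank's.
- blank_push (a point): Centre of the blank's -y end face, the one to push on. Axes as the blank's.
- glue: Loose white glue bottle, 44 mm dia., 110 mm tall, beyond the jig; bystander. Origin: centre of its underside.
- bowl: Loose small dark wooden bowl, 100 mm dia., 45 mm tall, beyond the jig; bystander. Origin: centre of its underside.
- gouge: Loose turning gouge with wooden handle, 200 mm long, under 35 mm high, lying on the table on the robot's side of the jig, roughly along the rail; bystander. Origin: middle of its length, on the table.
Not all that is in view belongs to the job. Leave any blue, green or orange look-alike of the blank alone.

How it is judged (in metres and radians):
On the way, in this order (a step that is already met when the one before it is completed fails the run):
1. the red stop is seated in the notch of the yellow block (y of stop_mid in the frame of notch between -0.0025 and 0.0025 m and value of joint pin below 0.0055 m and velocity of joint stop between -0.01 and 0.01 m/s), for 0.3 s.
2. the blank's end rests against the stop plate, the stop still seated (all of step 1 and y of blank_end in the frame of stop_face between -0.003 and 0.003 m and x of blank_end in the frame of stop_face between -0.004 and 0.004 m and z of blank in the frame of jig below 0.021 m and linear speed of blank below 0.01 m/s), for 0.2 s.
At the end, for the whole second after the job is handed in: The stop stands within 2.5 mm of the notch's middle with the plunger dropped in; the blank lies in the trough with its end within 3 mm of the stop plate; both at rest (all of step 2); the robot touches nothing.
It fails at once if the wooden blank is lifted off the trough floor or tipped over (z of blank in the frame of jig above 0.033 m or angle between blank's own z axis and vertical above 0.3 rad).
It fails at once if the black plunger knob is pulled up (value of joint pin above 0.0115 m).
It fails at once if the glue bottle is moved more than 25 mm or tipped (distance of glue from where it was at the start of the episode above 0.025 m or angle between glue's own z axis and vertical above 0.4 rad).
It fails at once if the dark bowl is moved more than 25 mm or tipped (distance of bowl from where it was at the start of the episode above 0.025 m or angle between bowl's own z axis and vertical above 0.4 rad).
It fails at once if the gouge is moved more than 25 mm (distance of gouge from where it was at the start of the episode above 0.025 m).
It also fails if it takes over 64 s, if anything falls off the work surface, if the arm or the gripper's body presses on something with over 40 N, if the wrist force passes 120 N, or if a joint passes its speed limit or range.

## Working session

There is one attempt and no reset: what is moved stays moved. The work goes in short steps, Python scripts to look and compute and a shell command to move; the robot and the scene stay as the last step left them, time stands still between calls to the robot, and variables do not carry over. Pictures are saved under pics/ and viewed, and the job is handed in when it is done.

```bash
mkdir -p pics; ls; python3 - <<'E'
from workcell import *
import cv2,numpy as np
s=state();print({k:np.round(v,3).tolist() for k,v in s.items()})
for n in ["scene","side","wrist"]:
    p,d=camera(n); cv2.imwrite(f"pics/{n}0.png",p[:,:,::-1]); np.savez(f"{n}0.npz",p=p,d=d); print(n,{k:np.round(v,3).tolist() for k,v in camera_info(n).items() if k!='name'})
E
```

```text
pics
{'time_s': 0.0, 'qpos': [-1.375, 0.435, 0.025, 1.574, -0.012, 1.134, -0.075], 'qvel': [-0.0, 0.001, -0.001, -0.001, 0.001, 0.0, -0.001], 'joint_efforts': [-0.003, -66.786, 0.983, -31.446, -0.061, 0.043, 0.0], 'eef_pos': [183.884, 596.807, 225.966], 'tcp_rot': [-3.14, 0.0, 2.843], 'wrist_force': [-0.185, 0.634, -0.205], 'wrist_torque': [0.009, -0.024, 0.005], 'gripper_width': 0.994}
scene {'K': [[583.649, 0.0, 320.345], [0.0, 583.649, 237.914], [0.0, 0.0, 1.0]], 'rvec': [2.351, 0.658, -0.258], 'tvec': [-441.404, -204.98, 1242.261]}
side {'K': [[537.848, 0.0, 315.557], [0.0, 537.848, 238.442], [0.0, 0.0, 1.0]], 'rvec': [0.441, -2.819, 1.059], 'tvec': [512.007, 237.52, 1012.893]}
wrist {'K': [[431.915, 0.0, 319.336], [0.0, 431.915, 232.266], [0.0, 0.0, 1.0]], 'tool_from_camera': [[-0.0, -0.958, -0.288, 78.055], [1.0, -0.001, 0.0, 0.024], [-0.0, -0.288, 0.958, -157.692], [0.0, 0.0, 0.0, 1.0]]}
```

View pics/scene0.png

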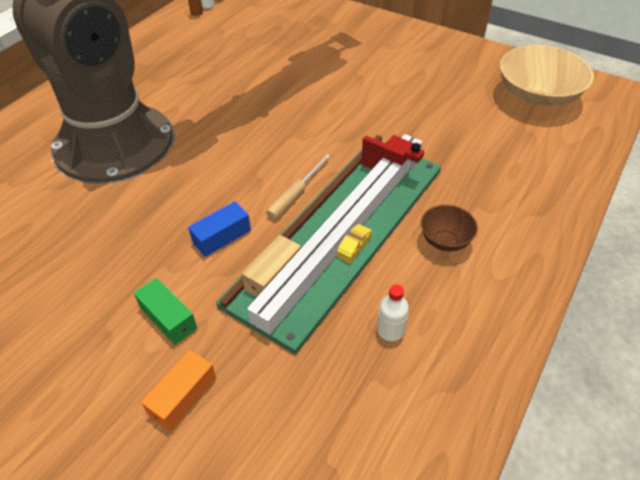

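View pics/side0.png

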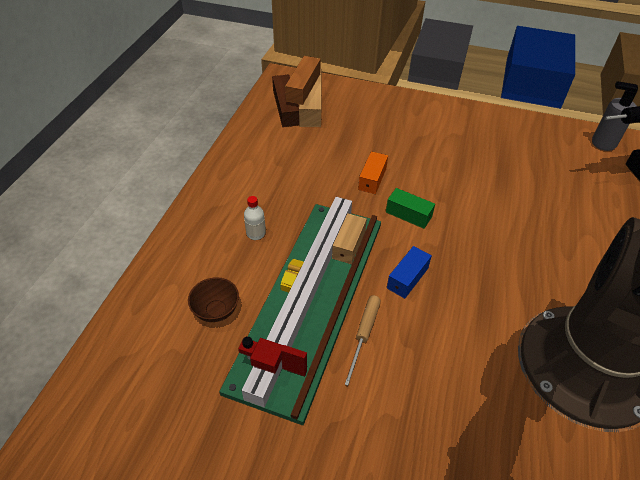

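View pics/wrist0.png

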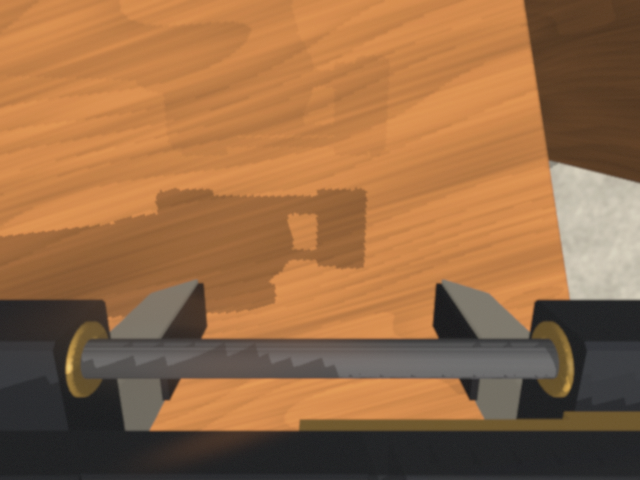

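The scene and side views both show the jig. In the scene picture the red stop is at about (395,150), the yellow block at (354,243), the blank at (272,265), the bottle at (393,315) and the bowl at (448,230). The gouge is at (300,188), on the robot's side. Next I'll measure positions from depth and colour masks.

```bash
cat > h.py <<'E'
import cv2,numpy as np
from workcell import *
def cloud(n,p,d,ci,T=None):
    K=ci["K"]; K=np.array(K)
    v,u=np.mgrid[0:480,0:640]
    d=d.astype(float)
    P=np.stack([(u-K[0,2])/K[0,0]*d,(v-K[1,2])/K[1,1]*d,d],-1)
    if n!="wrist":
        R=cv2.Rodrigues(np.array(ci["rvec"],float))[0]; t=np.array(ci["tvec"],float).ravel()
        return (P-t)@R
    M=T@np.array(ci["tool_from_camera"]); return P@M[:3,:3].T+M[:3,3]
def ray(n,u,v,z):
    ci=camera_info(n);K=np.array(ci["K"]);R=cv2.Rodrigues(np.array(ci["rvec"],float))[0]; t=np.array(ci["tvec"],float).ravel()
    c=-R.T@t; r=R.T@np.linalg.inv(K)@np.array([u,v,1.]); return c+r*(z-c[2])/r[2]
def proj(n,X):
    ci=camera_info(n);return cv2.projectPoints(np.array(X,float).reshape(-1,3),np.array(ci["rvec"],float),np.array(ci["tvec"],float),np.array(ci["K"],float),None)[0].reshape(-1,2)
def masks(p):
    h=cv2.cvtColor(p,cv2.COLOR_RGB2HSV).astype(int);H,S,V=h[...,0],h[...,1],h[...,2]
    return dict(green=(H>65)&(H<90)&(S>100)&(V<140)&(V>25),yellow=(H>22)&(H<32)&(S>170)&(V>120),red=((H<5)|(H>174))&(S>190)&(V>50)&(V<215),
      white=(S<50)&(V>120))
E
python3 - <<'E'
from h import *
for n in ["scene","side"]:
    f=np.load(n+"0.npz");p,d=f["p"],f["d"];W=cloud(n,p,d,camera_info(n));m=masks(p)
    print(n,"table z",np.median(W[...,2][(np.abs(W[...,0]-450)<400)&(np.abs(W[...,1])<400)&(d>0)]))
    roi=(d>0)&(np.linalg.norm(W[...,:2],axis=-1)<1000)
    for k in m:
        M=(m[k]&roi&(W[...,2]>6)).astype(np.uint8)
        nc,lab,st,ce=cv2.connectedComponentsWithStats(M)
        for i in range(1,nc):
            if st[i,4]>40:
                Q=W[lab==i]; print(k,st[i],np.round(np.median(Q,0)),"z",np.round(np.percentile(Q[:,2],[2,50,98])), [np.round(a,1) for a in cv2.minAreaRect(Q[:,:2].astype(np.float32))])
E
```

```text
scene table z 0.5975605110393656
green [269 168 170 185 594] [618. -84.  16.] z [ 9. 16. 20.] [array([621.9,  11.5]), array([490. ,  50.8]), np.float64(81.8)]
green [396 173  24  17 177] [599. 191.  18.] z [15. 18. 21.] [array([601.9, 190.8]), array([49.8, 33.6]), np.float64(86.2)]
green [242 290  13  10  44] [ 491. -185.   18.] z [16. 18. 20.] [array([ 491. , -184.8]), array([ 6.6, 23.9]), np.float64(88.0)]
green [144 309  44  34 167] [ 429. -305.   22.] z [ 7. 22. 39.] [array([ 407.5, -302.7]), array([83.6, 23.8]), np.float64(3.5)]
green [226 308  23  17  79] [ 498. -224.   14.] z [ 7. 14. 20.] [array([ 497.5, -223.7]), array([ 3.3, 46.5]), np.float64(87.9)]
yellow [338 225  33  38 421] [597. -26.  38.] z [22. 38. 50.] [array([592. ,  -7.6]), array([71.2, 26.2]), np.float64(86.5)]
red [ 361  136   62   32 1043] [551. 187.  83.] z [29. 83. 90.] [array([555.9, 202. ]), array([ 46. , 115.5]), np.float64(86.0)]
red [390 292  13   8  47] [ 720. -122.  103.] z [ 98. 103. 109.] [array([ 720.1, -120.2]), array([17.5,  6. ]), np.float64(23.6)]
white [201   0  13   7  66] [-189.  558.   16.]
[... 2091 characters left out ...]
62.] [array([569.5, -31.1]), array([396.,  30.]), np.float64(87.5)]
white [ 278  199   74  146 1282] [541.   3.  58.] z [55. 58. 61.] [array([540.7, -30.6]), array([397. ,  17.7]), np.float64(87.6)]
white [244 206  20  31 267] [ 709. -100.   74.] z [25. 74. 88.] [array([ 711.6, -103.9]), array([42. , 30.4]), np.float64(24.0)]
white [345 338  18  47 120] [420. 141.  16.] z [12. 16. 19.] [array([420.3, 135.3]), array([100.3,   5.5]), np.float64(88.9)]
white [242 366  19  28 243] [575. 249.  58.] z [55. 58. 61.] [array([575.2, 247.2]), array([17.9, 47.7]), np.float64(0.0)]
white [253 371  21  27 255] [552. 249.  58.] z [55. 58. 61.] [array([552.4, 248.2]), array([49.1, 17.4]), np.float64(86.6)]
```

```bash
cat >> h.py <<'E'
from scipy.spatial.transform import Rotation as Ro
YAW=np.deg2rad(-2.5); O=np.array([546.1,23.7]); Rj=np.array([[np.cos(YAW),-np.sin(YAW)],[np.sin(YAW),np.cos(YAW)]])
def j2w(x,y): return O+Rj@np.array([x,y])
def w2j(P): return (np.asarray(P)[...,:2]-O)@Rj
def rel(x,y,z,pos=None,rot=None):
    s=state(); pos=s["eef_pos"] if pos is None else pos; R=Ro.from_euler("xyz",s["tcp_rot"] if rot is None else rot)
    w=np.r_[j2w(x,y),z]; sh=R.inv().apply(w-np.array(pos))
    tgt=Ro.from_euler("xyz",[np.pi,0,np.deg2rad(90)+YAW]); tu=np.rad2deg((R.inv()*tgt).as_rotvec())
    print("shift",np.round(sh,1),"turn",np.round(tu,1))
def where():
    s=state(); print("t",s["time_s"],"jig",np.round(w2j(s["eef_pos"]),1),"z",round(s["eef_pos"][2],1),"F",np.round(s["wrist_force"],2),np.round(s["tcp_rot"],3))
E
python3 - <<'E'
from h import *
for n in ["scene","side"]:
    f=np.load(n+"0.npz");p,d=f["p"],f["d"];W=cloud(n,p,d,camera_info(n));m=masks(p); J=w2j(W);Z=W[...,2]
    # blank: top plane in trough
    M=(Z>58)&(Z<68)&(J[...,0]>-68)&(J[...,0]<-12)&(J[...,1]>-260)&(J[...,1]<60)&~m["red"]&(d>0)
    q=J[M]; print(n,"blank top",len(q),np.percentile(q,[1,50,99],axis=0).round(1).tolist(),[np.round(a,1) for a in cv2.minAreaRect(q.astype(np.float32))])
    q=J[m["red"]&(Z>78)&(Z<94)&(J[...,0]<60)&(d>0)&(J[...,1]>100)]; print("red top",np.percentile(q,[1,50,99],axis=0).round(1).tolist())
    q=J[m["yellow"]&(Z>20)&(d>0)]; print("yellow",q.min(0).round(1),q.max(0).round(1))
    q=J[m["white"]&(Z>54)&(Z<62)&(d>0)&(abs(J[...,0])<60)]; print("rail",np.percentile(q,[0.5,99.5],axis=0).round(1).tolist())
    for nm,lo,hi in [("bottle",80,130)]:
        q=W[(d>0)&(W[...,0]>660)&(W[...,0]<780)&(abs(W[...,1]+118)<50)&(Z>60)];print(nm,q.min(0).round(),q.max(0).round())
rel(7,228,150)
E
```

```text
scene blank top 1396 [[-56.8, -205.2], [-33.9, -158.3], [-12.5, -106.7]] [array([ -35.5, -155.3]), array([101.6,  46.6]), np.float64(89.9)]
red top [[-50.5, 158.0], [9.9, 169.9], [58.7, 197.5]]
yellow [ 33.6 -65.2] [60.1  6.2]
rail [[-11.0, -249.8], [30.2, 245.2]]
bottle [ 696. -136.   60.] [739. -96. 113.]
side blank top 778 [[-58.6, -205.2], [-36.8, -152.8], [-13.7, -105.3]] [array([ -35.7, -125.7]), array([ 47.2, 167.5]), np.float64(0.2)]
red top [[-55.9, 158.9], [4.1, 179.0], [55.0, 203.0]]
yellow [ 30.9 -65.2] [57.8  8.1]
rail [[-11.6, -247.5], [28.1, 247.3]]
bottle [ 693. -130.   60.] [736. -90. 114.]
shift [-464.1 -218.7   76.4] turn [-0.1  0.1 75.4]
```

```bash
python3 -m jog '[[[-46,-22,8],[0,0,7.5]],[[-93,-44,16],[0,0,15]],[[-139,-66,23],[0,0,22.5]],[[-186,-87,31],[0,0,30]],[[-232,-109,38],[0,0,37.5]],[[-278,-131,46],[0,0,45]],[[-325,-153,54],[0,0,52.5]],[[-371,-175,61],[0,0,60]],[[-418,-197,69],[0,0,68]],[[-464,-219,76],[0,0,75.4]],[[-464,-219,76],[0,0,75.4]],[[-464,-219,76],[0,0,75.4]],[[-464,-219,76],[0,0,75.4]],[[-464,-219,76],[0,0,75.4]],[[-464,-219,76],[0,0,75.4]]]' 0 20
python3 - <<'E'
from h import *
where();rel(7,228,66)
p,d=camera("wrist");cv2.imwrite("pics/w1.png",p[:,:,::-1])
E
```

```text
time_s: 1.65
eef_pos: [562.0, 253.0, 150.8]
tcp_rot: [-3.141, -0.001, 1.529]
wrist_force: [0.5, -0.2, 0.1]
gripper_width: 0.006
t 1.65 jig [  5.8 229.8] z 150.8 F [ 0.51 -0.23  0.08] [-3.141e+00 -1.000e-03  1.529e+00]
shift [-1.8  1.2 84.8] turn [-0.  -0.   0.1]
```

View pics/w1.png

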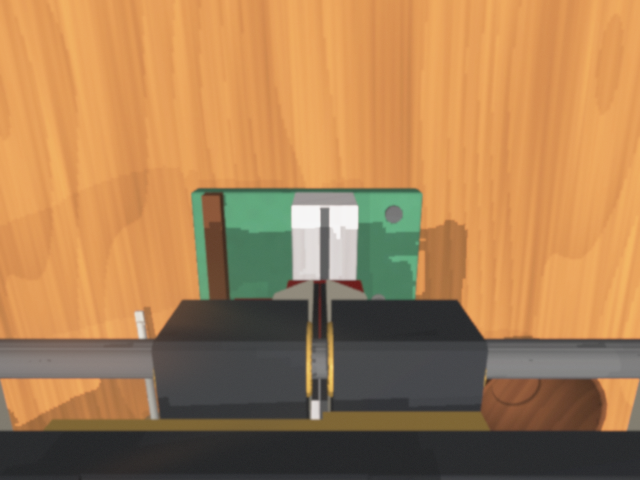

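The wrist view shows the shut fingers centred on the rail, which spans columns 292–357, with the red stop just beyond at row 285. I'll check how high the dark knuckle blocks sit above the fingertip, because the knob is close by.

```bash
python3 - <<'E'
from h import *
p,d=camera("wrist");W=cloud("wrist",p,d,camera_info("wrist"),np.eye(4))
for u,v in [(200,305),(250,305),(310,305),(330,305),(170,330),(250,335),(250,345),(250,400),(290,292),(345,292),(300,285),(310,290),(320,284),(320,320)]: print(u,v,p[v,u],d[v,u],W[v,u].round(1))
where()
E
```

```text
200 305 [77 63 52] 93.0421 [ 36.2 -25.9 -73.1]
250 305 [49 50 49] 93.27566 [ 36.1 -15.1 -72.9]
310 305 [141 135 121] 148.59854 [ 11.3  -3.4 -22.6]
330 305 [124 119 108] 149.55798 [ 10.8   3.5 -21.7]
170 330 [71 59 52] 82.688156 [ 36.3 -28.8 -83.9]
250 335 [51 52 51] 80.94002 [ 36.2 -13.2 -85.7]
250 345 [65 67 68] 78.079094 [ 36.  -12.7 -88.8]
250 400 [68 69 71] 80.80354 [ 24.7 -13.2 -89.3]
290 292 [144 138 124] 158.93025 [ 11.2 -10.9 -11.8]
345 292 [145 138 124] 160.64194 [ 10.5   9.4 -10.2]
300 285 [145 137 123] 165.8475 [10.9 -7.6 -4.7]
310 290 [145 139 125] 160.57793 [ 11.2  -3.6 -10.1]
320 284 [67 36 34] 259.67538 [-26.5   0.3  82.1]
320 320 [83 42 41] 245.35371 [-40.3   0.3  63. ]
t 1.75 jig [  6.2 229.3] z 150.9 F [-0.31 -0.04  0.36] [-3.142e+00 -1.000e-03  1.529e+00]
```

```bash
python3 -m jog '[[[0,1,30],[0,0,0]],[[0,1,60],[0,0,0]],[[0,1,80],[0,0,0]],[[0,1,85],[0,0,0]],[[0,1,85],[0,0,0]],[[-5,1,85],[0,0,0]],[[-10,1,85],[0,0,0]],[[-15,1,85],[0,0,0]],[[-20,1,85],[0,0,0]],[[-25,1,85],[0,0,0]],[[-25,1,85],[0,0,0]]]'
python3 - <<'E'
from h import *
where()
p,d=camera("scene");cv2.imwrite("pics/s2.png",cv2.resize(p[100:340,220:540,::-1],(800,600)))
E
```

```text
time_s: 2.85
eef_pos: [563.1, 225.3, 66.0]
tcp_rot: [3.141, 0.0, 1.526]
wrist_force: [-0.5, 0.3, -0.7]
gripper_width: 0.003
t 2.85 jig [  8.2 202.2] z 66.0 F [-0.48  0.27 -0.69] [3.141 0.    1.526]
```

View pics/s2.png

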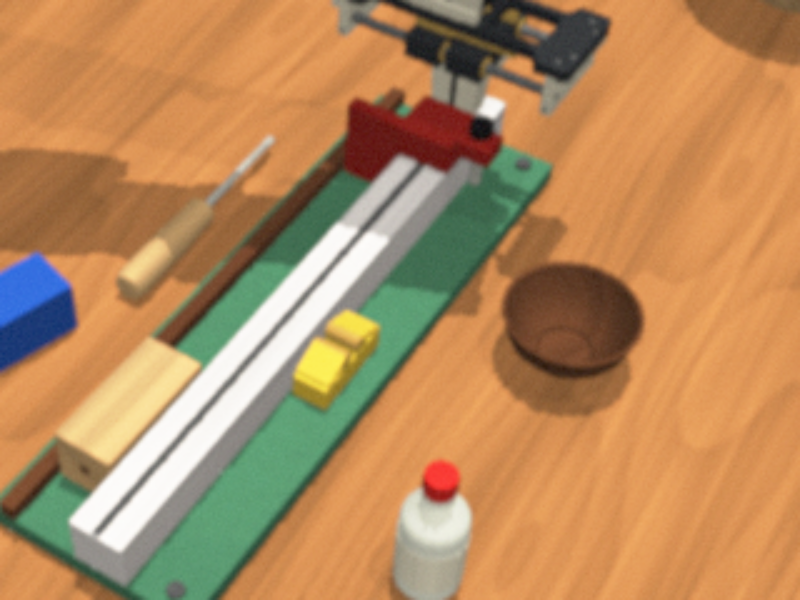

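The fingers are behind the stop's +y face on the rail and already in contact. The knob is clear at (480,128) in the crop. Next I push it to just before the ramp.

```bash
python3 -m jog '[[[-4,0,0],[0,0,0]],[[-10,0,0],[0,0,0]],[[-18,0,0],[0,0,0]],[[-27,0,0],[0,0,0]],[[-36,0,0],[0,0,0]],[[-45,0,0],[0,0,0]],[[-54,0,0],[0,0,0]],[[-63,0,0],[0,0,0]],[[-72,0,0],[0,0,0]],[[-81,0,0],[0,0,0]],[[-90,0,0],[0,0,0]],[[-99,0,0],[0,0,0]],[[-108,0,0],[0,0,0]],[[-117,0,0],[0,0,0]],[[-126,0,0],[0,0,0]],[[-134,0,0],[0,0,0]],[[-141,0,0],[0,0,0]],[[-146,0,0],[0,0,0]],[[-149,0,0],[0,0,0]],[[-150,0,0],[0,0,0]]]'
cat > meas.py <<'E'
from h import *
import sys
where()
for n in ["scene","side"]:
    p,d=camera(n);W=cloud(n,p,d,camera_info(n));J=w2j(W);Z=W[...,2];m=masks(p)
    cv2.imwrite(f"pics/{n}_{sys.argv[1]}.png",p[:,:,::-1])
    q=J[m["red"]&(Z>78)&(Z<94)&(J[...,0]<65)&(J[...,0]>-65)&(d>0)]; print(n,"red top",np.percentile(q,[1,50,99],axis=0).round(1).tolist())
    h=p.max(-1)<40; q=J[h&(Z>98)&(Z<116)&(abs(J[...,0]-43)<14)&(d>0)&(J[...,1]<200)]; 
    if len(q): print("knob",len(q),q.mean(0).round(1),q.min(0).round(1),q.max(0).round(1))
    M=(Z>58)&(Z<68)&(J[...,0]>-60)&(J[...,0]<-15)&(J[...,1]>-260)&(J[...,1]<60)&~m["red"]&(p[...,0]>110)&(p[...,1]>70)&(d>0)
    q=J[M]; print("blank",np.percentile(q,[1,99],axis=0).round(1).tolist())
E
python3 meas.py a
```

```text
time_s: 4.9
eef_pos: [556.2, 76.1, 65.8]
tcp_rot: [-3.142, 0.0, 1.526]
wrist_force: [-1.4, 2.6, -1.1]
gripper_width: 0.002
t 4.9 jig [ 7.8 52.8] z 65.8 F [-1.39  2.57 -1.06] [-3.142  0.     1.526]
scene red top [[-49.8, -3.1], [10.7, 8.8], [58.9, 36.7]]
knob 47 [47.3 16.3] [40.9 10.2] [53.3 22.8]
blank [[-57.0, -204.9], [-15.5, -106.6]]
side red top [[-15.0, 25.5], [-14.2, 29.0], [-11.6, 40.9]]
blank [[-58.0, -205.0], [-15.6, -106.0]]
```

```bash
python3 -m jog '[[[-5,0,0],[0,0,0]],[[-10,0,0],[0,0,0]],[[-14,0,0],[0,0,0]],[[-17,0,0],[0,0,0]],[[-19,0,0],[0,0,0]],[[-21,0,0],[0,0,0]],[[-23,0,0],[0,0,0]],[[-25,0,0],[0,0,0]],[[-27,0,0],[0,0,0]],[[-29,0,0],[0,0,0]],[[-31,0,0],[0,0,0]],[[-32,0,0],[0,0,0]],[[-33,0,0],[0,0,0]],[[-33,0,0],[0,0,0]]]'
python3 meas.py b
```

```text
time_s: 6.4
eef_pos: [555.2, 45.0, 65.9]
tcp_rot: [3.141, -0.002, 1.528]
wrist_force: [0.1, 6.5, 0.7]
gripper_width: 0.007
t 6.4 jig [ 8.1 21.6] z 65.9 F [0.13 6.45 0.7 ] [ 3.141e+00 -2.000e-03  1.528e+00]
scene red top [[-50.5, -34.0], [10.2, -22.2], [58.9, 5.4]]
knob 60 [ 47.2 -15.2] [ 40.6 -19.7] [53.5 -8.4]
blank [[-57.1, -205.1], [-15.5, -106.2]]
side red top [[-14.9, -11.5], [-14.5, -3.1], [-12.5, 10.8]]
blank [[-58.2, -205.7], [-15.4, -107.7]]
```

On the ramp now at 6.5 N. I'll continue in small steps and watch for the force to drop when it snaps in.

```bash
python3 -m jog '[[[-1,0,0],[0,0,0]],[[-2,0,0],[0,0,0]],[[-3,0,0],[0,0,0]],[[-4,0,0],[0,0,0]],[[-4,0,0],[0,0,0]]]' | egrep 'pos|force'
python3 -m jog '[[[-1,0,0],[0,0,0]],[[-2,0,0],[0,0,0]],[[-2,0,0],[0,0,0]]]'| egrep 'pos|force'
```

```text
eef_pos: [555.0, 41.1, 65.9]
wrist_force: [0.5, 6.5, 0.5]
eef_pos: [554.6, 37.2, 65.8]
wrist_force: [2.3, 1.0, 0.6]
```

```bash
python3 -m jog '[[[-1,0,0],[0,0,0]],[[-1,0,0],[0,0,0]]]'| egrep 'pos|force'; python3 meas.py c
```

```text
eef_pos: [554.2, 35.6, 65.6]
wrist_force: [-1.1, 0.5, -0.4]
t 7.5 jig [ 7.5 12.2] z 65.6 F [-1.06  0.55 -0.39] [-3.141e+00  1.000e-03  1.526e+00]
scene red top [[-50.4, -47.9], [9.5, -36.2], [58.9, -9.3]]
knob 59 [ 47.3 -29.1] [ 39.5 -34.1] [ 53.5 -21.8]
blank [[-56.8, -205.3], [-15.3, -105.7]]
side red top [[-15.2, -22.1], [-14.8, -17.6], [-14.3, -10.9]]
blank [[-57.9, -206.1], [-15.2, -108.0]]
```

The force fell to about 0. The knob moved 13.9 mm while the tool moved 9.4 mm, so the stop has snapped in. I'll back off, lift and look.

```bash
python3 -m jog '[[[5,0,0],[0,0,0]],[[10,0,0],[0,0,0]],[[10,0,-30],[0,0,0]],[[10,0,-70],[0,0,0]],[[10,0,-100],[0,0,0]],[[10,0,-100],[0,0,0]]]'| egrep 'time|pos|force'; python3 meas.py d; python3 - <<'E'
import cv2
a=cv2.imread("pics/scene_d.png")[150:330,230:470];cv2.imwrite("pics/sd.png",cv2.resize(a,(800,600),interpolation=cv2.INTER_CUBIC))
E
```

```text
time_s: 8.2
eef_pos: [557.5, 47.2, 169.8]
wrist_force: [0.3, 0.8, 0.8]
t 8.2 jig [10.4 24. ] z 169.8 F [0.28 0.84 0.8 ] [ 3.135e+00 -2.000e-03  1.527e+00]
scene red top [[-51.4, -50.3], [10.2, -38.4], [58.7, -11.5]]
knob 53 [ 47.2 -31.3] [ 40.7 -37.8] [ 53.  -23.2]
blank [[-57.2, -205.1], [-15.5, -106.2]]
side red top [[-56.1, -49.8], [0.3, -26.4], [55.6, -5.4]]
knob 8 [ 45.9 -19.9] [ 40.2 -22.9] [ 50.  -18.5]
blank [[-58.4, -205.4], [-44.5, -108.5]]
```

View pics/sd.png

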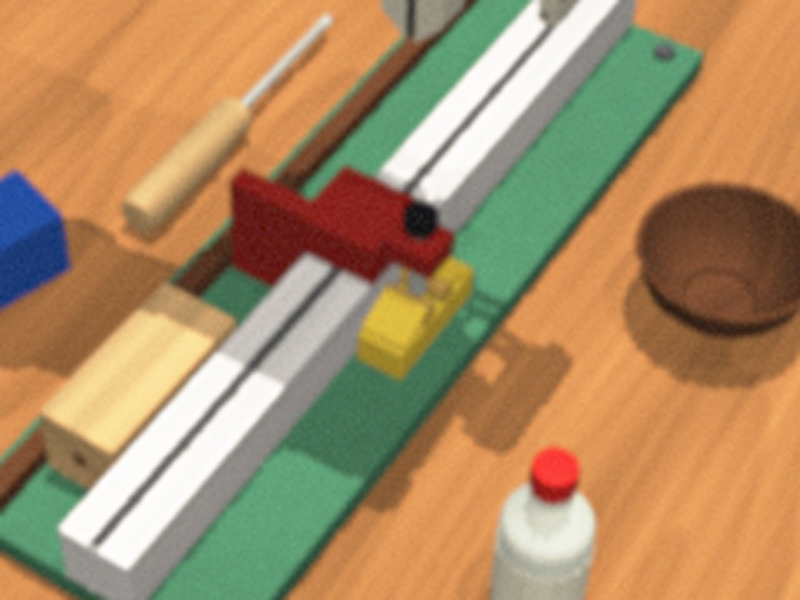

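View pics/side_d.png

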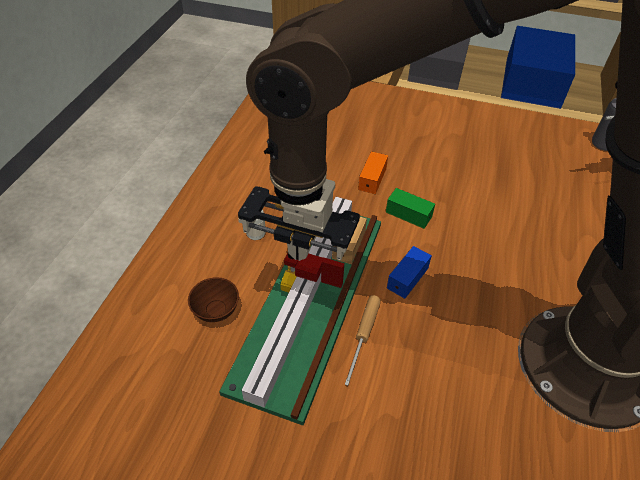

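The stop sits over the yellow block. Its measured mid is about -29 in jig y against about -29 for the block, averaged over both views. Next I move over behind the blank's -y end.

```bash
python3 -m jog '[[[-30,-6,0],[0,0,0]],[[-70,-14,0],[0,0,0]],[[-110,-21,0],[0,0,0]],[[-150,-28,0],[0,0,0]],[[-190,-35,0],[0,0,0]],[[-230,-43,0],[0,0,0]],[[-255,-46,0],[0,0,0]],[[-255,-46,0],[0,0,0]],[[-255,-46,0],[0,0,0]],[[-255,-46,0],[0,0,0]]]'| egrep 'time|pos|force|rot'; python3 - <<'E'
from h import *
where();rel(-36,-231,36)
p,d=camera("wrist");cv2.imwrite("pics/w2.png",p[:,:,::-1])
E
```

```text
time_s: 9.3
eef_pos: [497.8, -204.6, 164.8]
tcp_rot: [-3.14, -0.001, 1.529]
wrist_force: [0.5, -0.4, -0.5]
t 9.3 jig [ -38.3 -230.2] z 164.8 F [ 0.53 -0.39 -0.46] [-3.140e+00 -1.000e-03  1.529e+00]
shift [ -1.    2.5 128.8] turn [-0.1 -0.1  0.1]
```

View pics/w2.png

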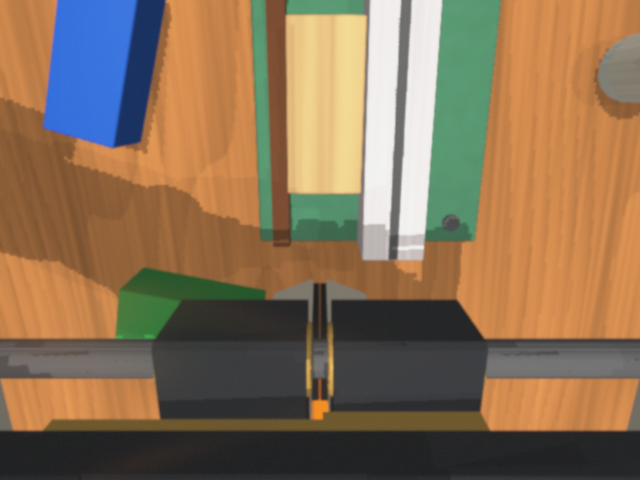

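The wrist view shows the blank's end at row 193, columns 287–365, so its centre is slightly right of the fingers at about +3 mm. The trough behind it is free. Now I descend.

```bash
python3 -m jog '[[[0,3,30],[0,0,0]],[[0,3,70],[0,0,0]],[[0,3,100],[0,0,0]],[[0,3,118],[0,0,0]],[[0,3,126],[0,0,0]],[[0,3,129],[0,0,0]],[[0,3,129],[0,0,0]]]'| egrep 'time|pos|force'; python3 meas.py e;  python3 - <<'E'
import cv2
a=cv2.imread("pics/scene_e.png")[150:345,210:470];cv2.imwrite("pics/se.png",cv2.resize(a,(800,600),interpolation=cv2.INTER_CUBIC))
E
```

```text
time_s: 10.05
eef_pos: [501.2, -206.0, 37.1]
wrist_force: [0.8, -0.3, 0.4]
t 10.05 jig [ -34.8 -231.4] z 37.1 F [ 0.8  -0.27  0.45] [ 3.141 -0.     1.527]
scene red top [[-51.6, -50.4], [12.1, -39.3], [58.7, -11.3]]
knob 23 [ 48.6 -32.1] [ 42.7 -35.8] [ 52.8 -26. ]
blank [[-56.5, -241.2], [-15.5, -105.3]]
side red top [[-55.1, -50.3], [4.6, -28.9], [56.1, -5.4]]
knob 64 [ 43.2 -26.5] [ 34.5 -36.4] [ 51.6 -18.2]
blank [[-58.0, -204.6], [-15.5, -107.2]]
```

View pics/se.png

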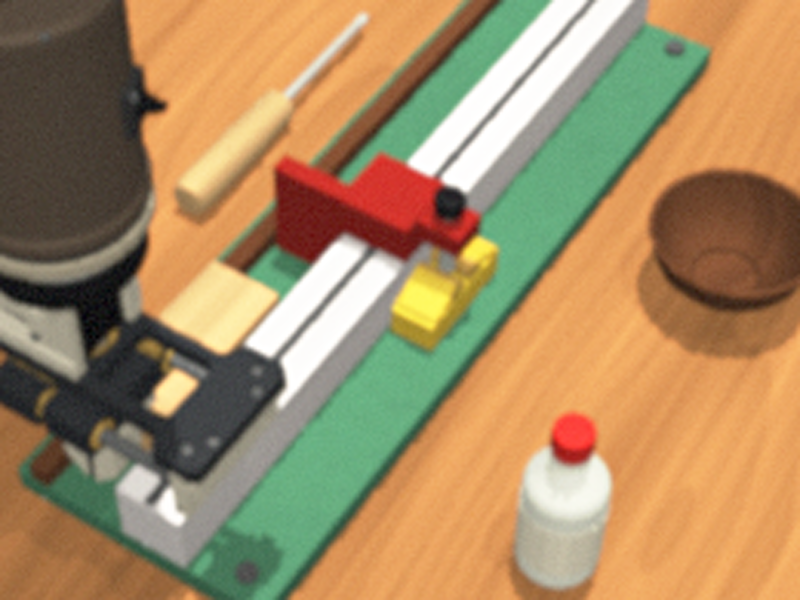

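```bash
python3 -m jog '[[[4,0,0],[0,0,0]],[[9,0,0],[0,0,0]],[[13,0,0],[0,0,0]],[[16,0,0],[0,0,0]],[[19,0,0],[0,0,0]],[[23,0,0],[0,0,0]],[[27,0,0],[0,0,0]],[[31,0,0],[0,0,0]],[[35,0,0],[0,0,0]],[[39,0,0],[0,0,0]],[[43,0,0],[0,0,0]],[[47,0,0],[0,0,0]],[[50,0,0],[0,0,0]],[[53,0,0],[0,0,0]],[[55,0,0],[0,0,0]],[[57,0,0],[0,0,0]],[[58,0,0],[0,0,0]],[[58,0,0],[0,0,0]]]'| egrep 'time|pos|force'; python3 meas.py f;  python3 - <<'E'
import cv2
from h import *
a=cv2.imread("pics/scene_f.png")[150:345,210:470];cv2.imwrite("pics/sf.png",cv2.resize(a,(800,600),interpolation=cv2.INTER_CUBIC))
p,d=camera("wrist");cv2.imwrite("pics/wf.png",p[:,:,::-1])
E
```

```text
time_s: 11.95
eef_pos: [503.2, -148.0, 36.6]
wrist_force: [-0.5, -0.1, 0.4]
t 11.95 jig [ -35.4 -173.4] z 36.6 F [-0.51 -0.13  0.38] [-3.141 -0.     1.527]
scene red top [[-51.2, -50.3], [10.4, -38.7], [59.1, -11.6]]
knob 23 [ 47.8 -32. ] [ 42.2 -36.2] [ 52.9 -23.8]
blank [[-57.1, -184.2], [-15.3, -61.4]]
side red top [[-54.7, -49.7], [4.1, -28.5], [55.7, -5.8]]
knob 68 [ 42.7 -31.3] [  31.7 -145. ] [ 52.1 -17.2]
blank [[-58.5, -161.4], [-15.7, -68.5]]
```

View pics/sf.png

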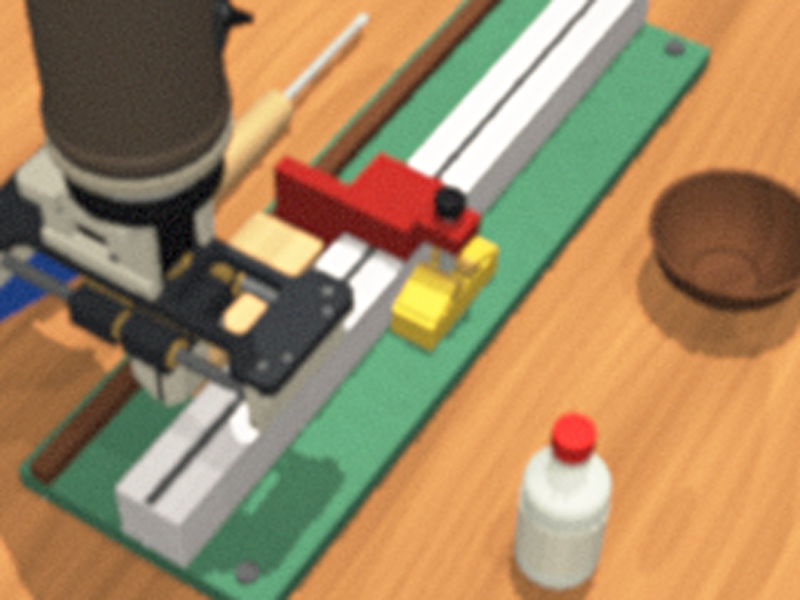

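View pics/wf.png

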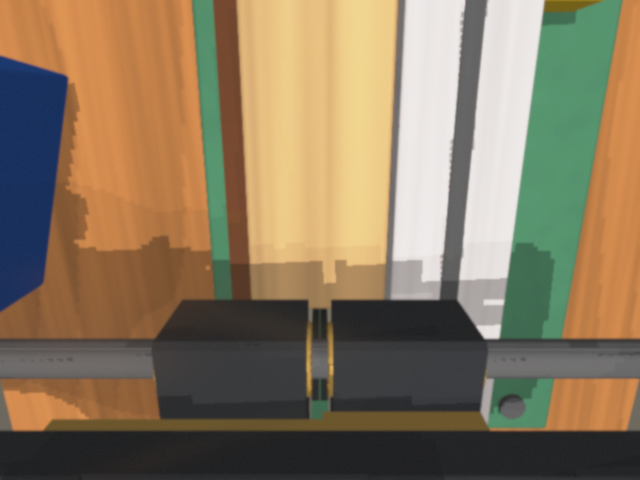

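The blank's end is at about -62 and the plate is at about -51. I'll approach slowly and check the force.

```bash
python3 -m jog '[[[2,0,0],[0,0,0]],[[3,0,0],[0,0,0]],[[4,0,0],[0,0,0]],[[5,0,0],[0,0,0]],[[6,0,0],[0,0,0]],[[7,0,0],[0,0,0]],[[7,0,0],[0,0,0]],[[7,0,0],[0,0,0]]]'| egrep 'time|pos|force'
for i in 1 2 3; do python3 -c "
from h import *
where()"; done; python3 meas.py g;  python3 - <<'E'
import cv2
a=cv2.imread("pics/scene_g.png")[190:270,270:370];cv2.imwrite("pics/sg.png",cv2.resize(a,(750,600),interpolation=cv2.INTER_CUBIC))
E
```

```text
time_s: 12.9
eef_pos: [503.7, -141.2, 36.7]
wrist_force: [-0.9, -0.3, -0.4]
t 12.9 jig [ -35.2 -166.6] z 36.7 F [-0.95 -0.29 -0.4 ] [ 3.142 -0.     1.527]
t 12.9 jig [ -35.2 -166.6] z 36.7 F [-0.95 -0.29 -0.4 ] [ 3.142 -0.     1.527]
t 12.9 jig [ -35.2 -166.6] z 36.7 F [-0.95 -0.29 -0.4 ] [ 3.142 -0.     1.527]
t 12.9 jig [ -35.2 -166.6] z 36.7 F [-0.95 -0.29 -0.4 ] [ 3.142 -0.     1.527]
scene red top [[-51.0, -50.3], [10.1, -38.9], [58.9, -11.2]]
knob 31 [ 47.6 -32.1] [ 42.  -37.2] [ 53.5 -25.8]
blank [[-57.3, -177.7], [-15.3, -50.0]]
side red top [[-55.2, -50.3], [4.2, -28.5], [56.2, -5.6]]
knob 65 [ 42.9 -30. ] [  31.6 -139.1] [ 52.7 -18.9]
blank [[-58.4, -154.7], [-15.7, -63.0]]
```

View pics/sg.png

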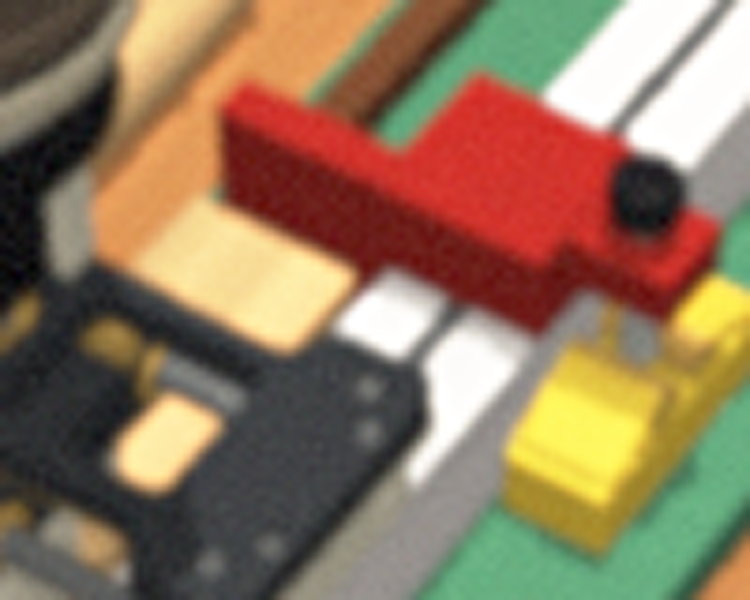

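The blank's edge at (200,195) in the crop is still a few mm from the plate. I'll creep with 1 mm steps.

```bash
for i in 1; do python3 -m jog '[[[1,0,0],[0,0,0]],[[1,0,0],[0,0,0]]]'| egrep 'pos|force'; done
python3 -m jog '[[[1,0,0],[0,0,0]],[[1,0,0],[0,0,0]]]'| egrep 'pos|force'
python3 -m jog '[[[0.5,0,0],[0,0,0]],[[1,0,0],[0,0,0]],[[1,0,0],[0,0,0]]]'| egrep 'pos|force'
```

```text
eef_pos: [503.7, -140.4, 36.8]
wrist_force: [-0.4, -0.9, 0.5]
eef_pos: [503.7, -139.4, 36.8]
wrist_force: [0.4, -0.5, 0.1]
eef_pos: [503.8, -138.3, 36.8]
wrist_force: [-0.5, -0.1, 0.4]
```

```bash
python3 meas.py h;  python3 - <<'E'
import cv2
a=cv2.imread("pics/scene_h.png")[190:270,270:370];cv2.imwrite("pics/sh.png",cv2.resize(a,(750,600),interpolation=cv2.INTER_CUBIC))
E
```

```text
t 13.7 jig [ -35.2 -163.7] z 36.8 F [-0.51 -0.05  0.38] [ 3.141 -0.     1.527]
scene red top [[-50.8, -50.6], [10.2, -38.6], [58.7, -11.4]]
knob 29 [ 47.8 -32.5] [ 42.4 -37.7] [ 52.8 -26. ]
blank [[-57.0, -174.1], [-15.4, -48.7]]
side red top [[-55.7, -49.6], [4.5, -28.3], [55.9, -5.4]]
knob 69 [ 43.  -34.1] [  30.  -189.6] [ 51.4 -18.1]
blank [[-58.4, -151.9], [-15.4, -61.3]]
```

View pics/sh.png

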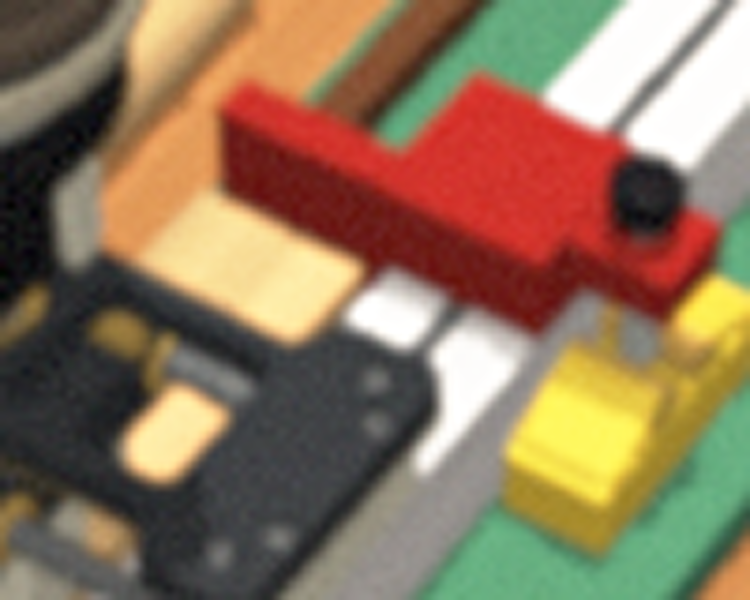

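The red plate still shows under its edge down to the blank's corner at (220,190), and there is no contact force yet. I'll keep creeping until the force rises.

```bash
python3 -m jog '[[[0.5,0,0],[0,0,0]],[[1,0,0],[0,0,0]],[[1,0,0],[0,0,0]]]'| egrep 'pos|force'
python3 -m jog '[[[0.5,0,0],[0,0,0]],[[0.5,0,0],[0,0,0]]]'| egrep 'pos|force'
```

```text
eef_pos: [503.8, -137.3, 36.7]
wrist_force: [-0.5, -0.2, 1.3]
eef_pos: [503.8, -136.8, 36.8]
wrist_force: [0.2, -1.6, 0.6]
```

```bash
python3 -m jog '[[[0.5,0,0],[0,0,0]],[[0.5,0,0],[0,0,0]]]'| egrep 'pos|force'; python3 meas.py i
```

```text
eef_pos: [503.8, -136.3, 36.7]
wrist_force: [-0.0, -1.4, 1.4]
t 14.5 jig [ -35.3 -161.7] z 36.7 F [-0.01 -1.41  1.38] [ 3.142 -0.     1.527]
scene red top [[-51.2, -50.3], [10.2, -38.6], [58.9, -11.7]]
knob 25 [ 47.7 -32.9] [ 41.  -38.2] [ 54.2 -26.6]
blank [[-56.8, -173.0], [-15.2, -48.0]]
side red top [[-55.2, -50.4], [4.5, -28.6], [56.2, -5.2]]
knob 69 [ 43.  -31.1] [  32.  -135.9] [ 51.9 -18.4]
blank [[-58.3, -150.6], [-15.4, -61.3]]
```

```bash
python3 -m jog '[[[0.5,0,0],[0,0,0]],[[0.5,0,0],[0,0,0]]]'| egrep 'pos|force'; python3 -c "
from h import *
import time
f=[]
for i in range(6):
    f.append(state()['wrist_force']); camera('side')
print(np.mean(f,0).round(2))"
```

```text
eef_pos: [503.9, -135.8, 36.7]
wrist_force: [-0.6, -1.2, 1.2]
[ 0.19 -1.11  0.65]
```

```bash
python3 -m jog '[[[0.5,0,0],[0,0,0]],[[0.5,0,0],[0,0,0]]]'| egrep 'pos|force'; python3 meas.py j; python3 -c "
from h import *
f=[]
for i in range(6):
    f.append(state()['wrist_force']); camera('side')
print(np.mean(f,0).round(2))
a=cv2.imread('pics/scene_j.png')[190:270,270:370];cv2.imwrite('pics/sj.png',cv2.resize(a,(750,600),interpolation=cv2.INTER_CUBIC))"
```

```text
eef_pos: [503.8, -135.3, 36.7]
wrist_force: [0.4, -1.2, 1.2]
t 15.3 jig [ -35.3 -160.7] z 36.7 F [ 0.42 -1.24  1.21] [-3.142 -0.     1.527]
scene red top [[-51.9, -50.2], [10.3, -38.4], [58.5, -11.8]]
knob 24 [ 48.3 -30.7] [ 43. -36.] [ 53.8 -25.4]
blank [[-56.6, -171.5], [-15.2, -48.0]]
side red top [[-55.2, -50.3], [3.9, -28.6], [56.0, -5.4]]
knob 63 [ 43.2 -28.3] [  31.8 -132.2] [ 51.7 -18.4]
blank [[-58.5, -148.1], [-15.5, -60.7]]
[ 0.01 -1.19  0.59]
```

View pics/sj.png

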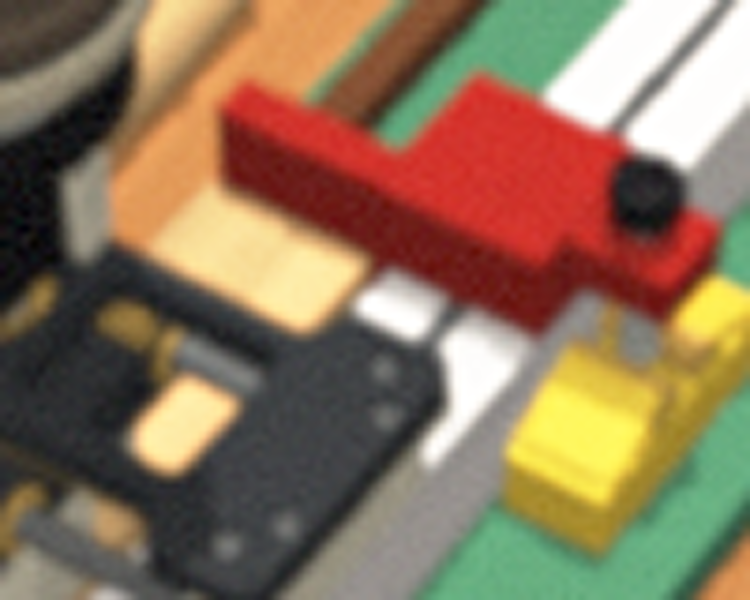

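```bash
cat > gap.py <<'E'
from h import *
# along the vertical image line of the plate's -y face at several jig x: brightness-red->dark-red row gives z=88 edge (y_face), dark->wood row gives blank edge
def go(n="scene",N=3):
    im=np.mean([camera(n)[0].astype(float) for _ in range(N)],0).astype(np.float32)
    out=[]
    for x in np.arange(-54,-22,3.):
        f=lambda y,z: proj(n,np.r_[j2w(x,y),z])[0]
        a,b=f(-51,110),f(-51,25); L=np.linalg.norm(b-a); t=np.arange(0,L,0.05); pts=(a+(b-a)*t[:,None]/L).astype(np.float32)
        c=cv2.remap(im,pts[:,0].reshape(1,-1),pts[:,1].reshape(1,-1),cv2.INTER_LINEAR)[0]
        r,g=c[:,0],c[:,1]
        # wood edge: green channel rises through midpoint
        lo=np.where((g<40)&(r>60))[0]
        if len(lo)==0: continue
        i0=lo[0]; gw=np.median(g[-1])
        hi=np.where((g>90)&(np.arange(len(g))>i0))[0]
        iw=hi[0]
        # top edge: r falls from bright to dark
        seg=r[i0:iw]; bmax=seg[:len(seg)//2].max(); dmin=np.median(seg[int(len(seg)*.6):int(len(seg)*.85)])
        it=i0+np.where(seg>(bmax+dmin)/2)[0][-1] if bmax>1.15*dmin else i0
        # last crossing before dark region only
        k=np.argmax(seg[:len(seg)//2]); it=i0+k+np.where(seg[k:]<(bmax+dmin)/2)[0][0]
        # face y from top edge
        P=pts[it]; Q=pts[iw]
        yt=w2j(ray(n,*P,88))[1]; yb=w2j(ray(n,*Q,63))[1]
        out.append((x,yt,yb)); 
    out=np.array(out); print(n,out.round(1).tolist()); print("face y med",np.median(out[:,1]).round(2),"blank edge y",np.median(out[:,2]).round(2),"gap",np.median(out[:,1]-out[:,2]).round(2))
go()
E
python3 gap.py
```

```text
scene [[-51.0, -61.1, -49.3], [-48.0, -51.1, -49.4], [-45.0, -51.7, -49.1], [-42.0, -51.8, -49.1], [-39.0, -51.8, -49.2], [-36.0, -52.4, -49.1], [-33.0, -51.8, -49.3], [-30.0, -51.6, -49.3], [-27.0, -51.6, -49.3], [-24.0, -51.3, -49.0]]
face y med -51.74 blank edge y -49.23 gap -2.53
```

```bash
sed -i 's/N=3/N=8/' gap.py; python3 gap.py|tail -1; python3 -m jog '[[[0.5,0,0],[0,0,0]],[[0.5,0,0],[0,0,0]]]'| egrep 'pos|force'; python3 gap.py|tail -1; python3 -c "
from h import *
where()"
```

```text
face y med -51.7 blank edge y -49.19 gap -2.44
eef_pos: [503.9, -135.3, 36.7]
wrist_force: [0.6, -2.7, -0.4]
face y med -51.66 blank edge y -49.13 gap -2.48
t 16.85 jig [ -35.2 -160.6] z 36.8 F [-0.19 -4.4   0.64] [3.141 0.    1.526]
```

Contact is confirmed. The tool is blocked, the force rose to 4.4 N, and the stop face hasn't moved. Backing off along the trough and then lifting.

```bash
python3 -m jog '[[[-3,0,0],[0,0,0]],[[-8,0,0],[0,0,0]],[[-15,0,0],[0,0,0]],[[-20,0,0],[0,0,0]],[[-20,0,0],[0,0,0]],[[-20,0,-20],[0,0,0]],[[-20,0,-60],[0,0,0]],[[-30,0,-100],[0,0,0]],[[-60,0,-130],[0,0,0]],[[-90,0,-150],[0,0,0]],[[-90,0,-150],[0,0,0]],[[-90,0,-150],[0,0,0]]]'| egrep 'time|pos|force'; python3 meas.py k; python3 gap.py|tail -1; python3 -c "
import cv2
for n,s in(('scene',(slice(150,330),slice(230,470))),('side',(slice(190,310),slice(240,400)))):
    a=cv2.imread(f'pics/{n}_k.png')[s];cv2.imwrite(f'pics/{n}_k2.png',cv2.resize(a,(800,600),interpolation=cv2.INTER_CUBIC))"
```

```text
time_s: 18.05
eef_pos: [499.8, -225.2, 187.0]
wrist_force: [-0.8, 0.3, -0.8]
t 18.05 jig [ -35.4 -250.7] z 187.0 F [-0.85  0.31 -0.78] [ 3.141 -0.     1.525]
scene red top [[-50.6, -50.4], [10.1, -38.3], [58.8, -10.7]]
knob 25 [ 48.6 -32.1] [ 41.9 -36.4] [ 54.2 -25.7]
blank [[-57.2, -148.7], [-15.5, -48.7]]
side red top [[-55.3, -50.2], [4.4, -28.7], [56.0, -5.2]]
knob 65 [ 43.  -26.3] [ 35.3 -35.9] [ 51.7 -18.5]
blank [[-58.6, -149.0], [-15.6, -59.8]]
face y med -51.53 blank edge y -49.12 gap -2.43
```

View pics/scene_k2.png

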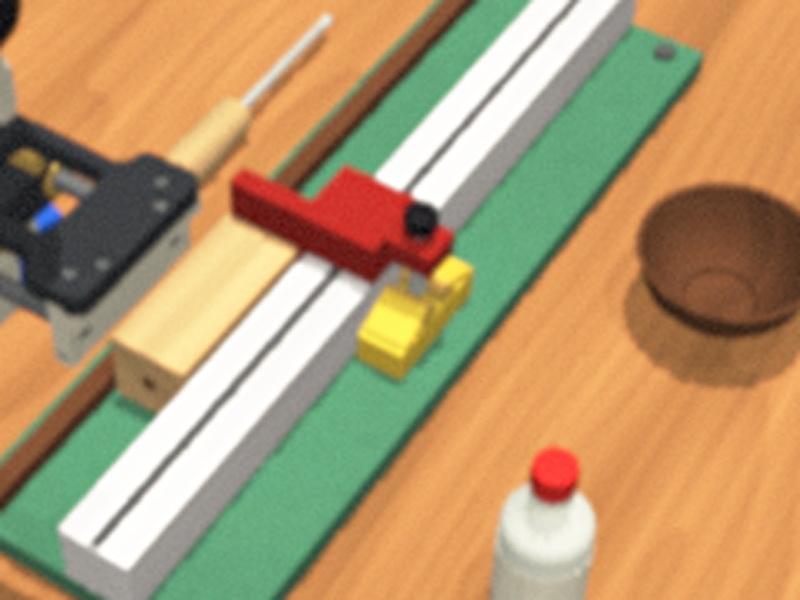

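View pics/side_k2.png

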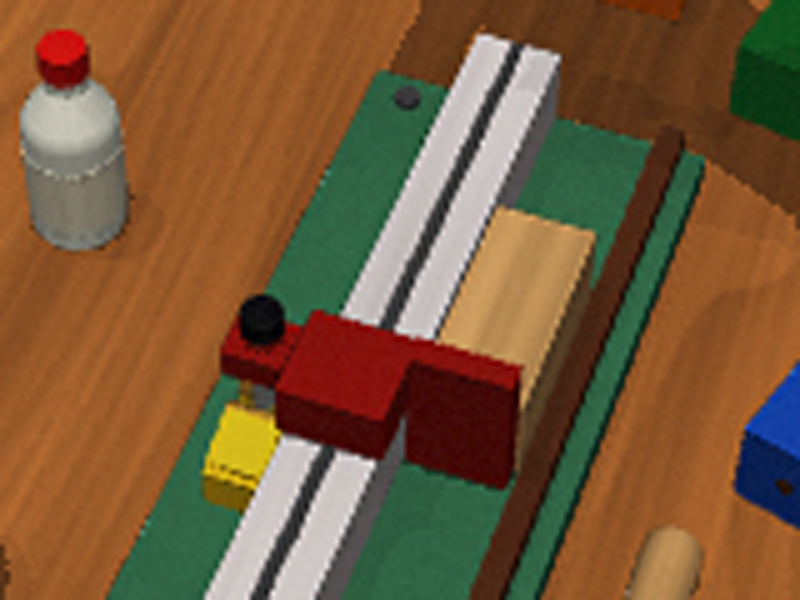

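Both views show the stop over the yellow block and the blank's end against the plate, with no visible gap. The blank spans jig y -149 to about -50 and the plate is at about -51. The bottle, bowl and gouge look unmoved. Handing in.

```bash
python3 -c "
from workcell import *
print(close_job(), state()['time_s'])"
```

```text
the job is handed in; nothing more can be done
the job is handed in; nothing more can be done
```

The red stop is in the notch and the blank rests against its plate. I handed the job in at about 18 s of the 64 s allowed, with the robot clear of everything. No verdict was reported.

- **Stop:** I pushed it along the rail with the shut fingertips. It took about 6.5 N up the ramp, then the force fell to about 0 and the stop jumped roughly 4 mm ahead of the fingers. Its middle measures about -29 mm in jig y, averaged over both cameras, and the block's middle is also about -29 mm. The two cameras differ by about 3 mm on the stop, so the ±2.5 mm tolerance rests mainly on the snap and the notch centring itself. I could not measure the plunger height directly.
- **Blank:** I pushed it along the trough in small steps until the tool was blocked and the force rose to 4.4 N. That is well under the 12 N at which the stop would climb out, and the plate did not visibly move. After I backed off, both views showed the blank's end against the plate with no visible gap.
- **Disagreement:** my separate gap measurement read about -2.4 mm, an impossible overlap. I put this down to blurred edges and calibration error. The contact force and the pictures are the evidence that the blank touches.
- **Bystanders:** the bottle, bowl and gouge look unmoved in the last pictures, but I did not measure them again.

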